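# Vent, open and charge a tablet feeder

### The arm

A 6-joint arm with a two-finger parallel gripper is mounted at the origin on the work surface. World frame = base frame: x ahead of the robot, y to its left, z up, the work surface at z = 0. Lengths are in m, angles in rad, forces in N, time in s.
With the tool pointing down it reaches from about 0.35 to 0.975 m from the base axis. Payload 4.9 kg.
Tool frame: the origin (TCP) lies at the very end of the fingers, on their centre line; the grasp point (between the pads) lies 19 mm behind it (pinch_z is the distance from the TCP to the grasp point, in m); z points along the fingers, y is the line along which they close (so a half turn about z gives the same grasp; the last joint's range is limited). The gripper opens to 85 mm and grips with 20 to 120 N. Pads are 22 mm wide; open, the fingers measure 114 mm over their backs; the gripper's body (76 mm by 85 mm) begins 54 mm behind the grasp point. The pads swing forward as they close: fully open they stand 13 mm farther back than shut.
Start: joints at [1.01, 0.053, 1.613, -0, 1.476, -0.119], TCP at [0.267, 0.565, 0.231] pointing down, gripper open.
Joint ranges: [-3.01, 3.01], [-1.01, 2.22], [0.06, 2.58], [-1.02, 4.17], [0.09, 2.62], [-3.14, 3.14]. Speed limits (rad/s): [2.57, 2.57, 3.14, 3.14, 3.14, 3.14].

### API

Orientations are given as a unit quaternion [w, x, y, z].
In Python, from plant import * gives the robot as it stands. The module is installed in compiled form; this text tells all that it offers.
- The arm moves only by the tool play_rows, never from a script. Its arguments are lists of equal length, an entry for each row: "linear": the shift along the world's x, y, z in m, a list of three; "turn": the turn about the world's z in degrees. A call has 1 to 8 rows; each row shifts and turns the commanded pose from where the row before left it; what a row does not reach is not made up. A row lasts 1/8 s, in which the tool goes at most 62.5 mm and 10.7 degrees, less where a joint would pass 70% of its speed; a pose out of reach is approached as far as the arm can. A call is refused whole if a number of a shift passes 0.0625 or a number of a turn 10.7, either way. A call with a gripper value outside its range is refused whole. "hand" is the finger opening in m, from 0 to 0.0854, set as the call begins (left out, the last holds). The fingers move at their own pace and stop on an object; the grip force is fixed at half the most. Time passes only in rows, so rows that do not move let the fingers close. It gives the time, the measured TCP pose, the force, the opening and the grip force at its end, in the units of the state.
- state(): the state, without advancing time (a new reading comes with each control period).
- grab_frame(name): name is "scene" or "top" or "wrist"; returns the picture (420x560x3 uint8, red, green, blue); there is no depth.
- camera_info(name): a dict with "camera_matrix" (3x3 intrinsics, pixels), "distortion" ([k1, k2, p1, p2, k3] as OpenCV has them; the pictures are not rectified), "origin" and "attitude" of the camera in the world; the wrist camera has in their place "mount" (4x4, takes a point from camera to tool coordinates, whose origin is the TCP and whose axes are the flange's). Camera axes: x right, y down, z forward; pixel columns grow to the right and rows downward; lengths in m; the calibration is good to about 2 mm. A picture is of the moment at which its call begins: read the wrist's pose just before it. camera_info takes no time and is no camera call.
- job_done(): hands the job in; it is judged then, once.
Trained networks look in the newest picture that a camera, given by its name, has taken for a name from the list of things; names that differ only in an ending like _2 or _b are one class to them, and where a whole thing is asked for, a point or a joint stands for the part that bears it (a point fixed in the world has none). Each returns a list of dicts, best first, with "p" (0 to 1); they miss things now and then, are a little off and sometimes report something else, mostly with a low value. They report only what shows in the picture. A call takes as long as a camera call. They do not tell look-alikes from the thing itself.
- trace(camera, thing): "region" (420x560 bool, what is visible of it) and "location" ([column, row] in pixels, amid what is visible of it).
The state is a dict: "time": time; "joint_pos": joint angles; "joint_vel": joint speeds; "joint_efforts": joint torques, N m; "tool_pos": TCP position; "tool_rot": TCP orientation; "contact_force": force on the tool from outside, world axes, zero at the start; "ft_torque": the same for the moment, N m; "gripper_width": opening from 0.0 (shut) to 1.0 (fully open); "grasp_force": force on a finger pad.
Only numpy, scipy, OpenCV 4.12 (cv2) and the standard library are available. Lean on these libraries where they do the work, as an engineer would, in place of code of your own. Each camera call takes 0.05 s, during which the arm holds its last target. There are 200 camera calls.

### The job

Charge the tablet feeder on the bench: first vent it by swinging the sprung vent lever all the way to its stop and letting it return fully, then unscrew the threaded cap (anticlockwise, in several turns), lift it off and set it down flat in the steel tray with its grip bar up. Then put every white tablet that lies on the bench into the open feeder, all of them right down inside, and leave the other things on the bench where they are.

Things in the scene. Friction and masses are not known exactly. Their poses are not given: they have to be found in the camera images.
- feeder: The tablet feeder, bolted down: an upright round white pot, 144 mm across, on a steel foot 170 mm wide and 12 mm thick; its shoulder is at 135 mm, above that a white threaded neck. A pipe stub 48 mm thick leaves the pot towards its +x at 55 mm height; a vent valve with a sprung lever stands on its -y side. Origin: on the bench under the pot's axis; z up.
- feeder_mouth (a point): Centre of the neck's open rim (89 mm across; 100 mm over the threads below it), 172 mm above the bench on the pot's axis; axes parallel to the feeder's. The round bore is 80 mm across and goes straight down to the floor, 160 mm below the rim.
- cap: The grey threaded cover cap, 111 mm across, 71 mm high: a skirt 33 mm deep, an 8 mm top plate, and on it a straight grip bar 90 mm long (along the cap's x), 18 mm thick (along its y), 30 mm tall. Origin: centre of the underside of the skirt; z up through the bar. Screwed home, its origin is 139 mm above the bench and 33 mm below the rim. About 0.2 kg.
- cap_bar (a point): Centre of the cap's grip bar, 56 mm above the cap's origin. The thread is coarse and right-handed: turned anticlockwise seen from above the cap rises 24 mm per full turn (3.8 mm per rad) and comes free after about 5.0 to 5.4 rad in all, then lifts straight off (37 mm more clears the neck). It turns easily and stays where it is left.
- vent_lever (a joint): Angle of the vent valve's sprung lever about its level pivot (along the feeder's y): 0 at rest, leaning 0.45 rad from upright towards the feeder's -x; pushed towards the feeder's +x it grows to its stop at 0.90 rad (leaning 0.45 rad the other way); it springs back by itself. Needs about 3 N at the ball to start and 8 N at the stop.
- vent_pivot (a point): The lever's pivot, 85 mm above the bench, on top of a brass block 50 mm by 46 mm, 135 mm to the feeder's -y side of the pot's axis and 20 mm to its -x; axes parallel to the feeder's.
- vent_ball (a point): Centre of the black ball (28 mm across) at the end of the lever, 110 mm from the pivot; the lever's steel rod is 12 mm thick.
- tray: The steel parts tray, fixed, 200 mm by 200 mm outside, walls 40 mm high and 4 mm thick. Origin: centre of its underside, on the bench.
- tray_in (a point): Centre of the tray's inner floor, 4 mm above the bench.
- mat: Thin black rubber mat, fixed, 200 mm by 200 mm and 3 mm thick, on which the tablets are laid out. Origin: centre of its underside, on the bench.
- tablet1: A white round dosing tablet, hard, 60 mm across and 25 mm thick, about 110 g, lying flat on the mat. Origin: centre of one flat face (the underside at the start). Absent in some starts.
- tablet2: A white round dosing tablet, hard, 60 mm across and 25 mm thick, about 110 g, lying flat on the mat. Origin: centre of one flat face (the underside at the start). Absent in some starts.
- tablet3: A white round dosing tablet, hard, 60 mm across and 25 mm thick, about 110 g, lying flat on the mat. Origin: centre of one flat face (the underside at the start). Absent in some starts.
- tablet4: A white round dosing tablet, hard, 60 mm across and 25 mm thick, about 110 g, lying flat on the mat. Origin: centre of one flat face (the underside at the start). Absent in some starts.
- flange: Bystander: steel blank flange, 90 mm across, 26 mm high. Origin: centre of its underside.
- gasket: Bystander: black ring gasket, 80 mm across, 12 mm high. Origin: centre of its underside.
- tee: Bystander: steel pipe tee, 110 mm long (its x), branch 55 mm towards its y, 52 mm high. Origin: centre of its underside.
- jar: Bystander: jar with a steel lid, 72 mm across, 100 mm high. Origin: centre of its underside.
- spanner: Bystander: open-ended spanner, 200 mm long (its x), 8 mm high. Origin: centre of its underside.
Things that resemble listed ones, but are neither listed nor needed, are in the scene too. Leave any brown look-alike of the tablet1 alone.

How it is judged:
By the outcome, as a careful person would: the job done as asked, in the order asked, and still so for the second after the job is handed in, with the robot touching nothing.
Of tablet1, tablet2, tablet3, tablet4 only 3 to 4 are there at a start; the rules pass over those that are not, and their reading is None.
At some moment in a run one of tablet1, tablet2, tablet3, tablet4 may be knocked a few centimetres aside while the robot is not near it.
Once in a run the grip may slacken for a moment while it holds something.
It also fails if it takes over 200 s, if anything falls off the work surface, if the arm or the gripper's body presses on something with over 40 N, if the wrist force passes 120 N, or if a joint passes its speed limit or range.

## Working session

There is one attempt and no reset: what is moved stays moved. The work goes in short steps, Python scripts to look and compute and a tool call to move; the robot and the scene stay as the last step left them, time stands still between calls to the robot, and variables do not carry over. Pictures are saved under pics/ and viewed, at most 16 in all, crops included, and the job is handed in when it is done.

Besides the shell and the picture viewer there is one more tool, called after "Call:" as a command line: name --pt "numbers of a row" for each row, then --argument value for the rest. play_rows: Moves the arm, as the interface text tells. Its arguments: {"type":"object","properties":{"linear":{"type":"array","items":{"type":"array","items":{"type":"number"}}},"turn":{"type":"array","items":{"type":"number"}},"hand":{"type":"number"}},"required":["linear","turn"]}

```bash
mkdir -p pics; cat > h.py <<'E'
from plant import *
import numpy as np, cv2
from scipy.spatial.transform import Rotation as R
def rot(q): return R.from_quat([q[1],q[2],q[3],q[0]]).as_matrix()
def save(n,im,crop=None,s=1):
    if crop: im=im[crop[1]:crop[3],crop[0]:crop[2]]
    if s!=1: im=cv2.resize(im,None,fx=s,fy=s,interpolation=cv2.INTER_CUBIC)
    cv2.imwrite('pics/'+n+'.png',im[:,:,::-1])
def pose(cam):
    ci=camera_info(cam)
    if 'mount' in ci:
        s=state();T=np.eye(4);T[:3,:3]=rot(s['tool_rot']);T[:3,3]=s['tool_pos'];M=T@np.array(ci['mount']);return ci,M[:3,:3],M[:3,3]
    a=np.array(ci['attitude']);return ci,(a if a.shape==(3,3) else rot(a)),np.array(ci['origin'])
def ray2z(cam,px,z):
    ci,A,o=pose(cam)
    p=cv2.undistortPoints(np.array(px,float).reshape(-1,1,2),np.array(ci['camera_matrix']),np.array(ci['distortion'])).reshape(-1,2)
    d=np.c_[p,np.ones(len(p))]@A.T
    return o+d*((z-o[2])/d[:,2])[:,None]
def proj(cam,P):
    ci,A,o=pose(cam);rv=cv2.Rodrigues(A.T)[0];t=-A.T@o
    return cv2.projectPoints(np.array(P,float).reshape(-1,1,3),rv,t,np.array(ci['camera_matrix']),np.array(ci['distortion']))[0].reshape(-1,2)
E
python3 - <<'E'
from h import *
np.set_printoptions(precision=3,suppress=True)
for c in('top','scene','wrist'): print(camera_info(c))
save('top0',grab_frame('top'),s=1.4);save('scene0',grab_frame('scene'),s=1.4)
for c in('top','scene'):
  for n in('feeder','cap','vent_ball','tray','mat','tablet1'):
    for d in trace(c,n)[:7]: print(c,n,round(d['p'],2),np.round(d['location']),d['region'].sum())
print(state())
E
```

```text
{'camera_matrix': array([[465.759,   0.   , 279.825],
       [  0.   , 465.759, 213.031],
       [  0.   ,   0.   ,   1.   ]]), 'distortion': array([-0.143,  0.   ,  0.   ,  0.   ,  0.   ]), 'origin': array([ 0.422, -0.024,  1.547]), 'attitude': array([-0.032,  0.714, -0.699,  0.028])}
{'camera_matrix': array([[380.888,   0.   , 280.413],
       [  0.   , 380.888, 211.004],
       [  0.   ,   0.   ,   1.   ]]), 'distortion': array([-0.075,  0.   ,  0.   ,  0.   ,  0.   ]), 'origin': array([ 1.024, -0.26 ,  0.857]), 'attitude': array([-0.269,  0.815,  0.49 , -0.154])}
{'camera_matrix': array([[348.516,   0.   , 281.441],
       [  0.   , 348.516, 213.477],
       [  0.   ,   0.   ,   1.   ]]), 'distortion': array([-0.02,  0.  ,  0.  ,  0.  ,  0.  ]), 'mount': array([[ 0.001, -0.956, -0.294,  0.075],
       [ 1.   ,  0.001, -0.   ,  0.001],
       [ 0.001, -0.294,  0.956, -0.144],
       [ 0.   ,  0.   ,  0.   ,  1.   ]])}
top feeder 0.6 [272. 184.] 1770
top feeder 0.47 [297. 200.] 127
top cap 0.6 [260. 168.] 1155
top vent_ball 0.5 [296. 200.] 126
top tray 0.75 [181. 226.] 3683
top tra
[... 404 characters left out ...]
. 270.] 3423
scene tablet1 0.94 [180. 241.] 434
scene tablet1 0.93 [152. 284.] 474
scene tablet1 0.82 [144. 215.] 390
scene tablet1 0.73 [183. 280.] 528
scene tablet1 0.71 [141. 257.] 486
scene tablet1 0.63 [109. 229.] 468
{'time': 0.7, 'joint_pos': array([ 1.01 ,  0.053,  1.613, -0.   ,  1.476, -0.119]), 'joint_vel': array([ 0.001,  0.   ,  0.002,  0.001, -0.001, -0.002]), 'joint_efforts': array([  0.   , -39.352, -37.038,  -0.   ,   0.   ,   0.   ]), 'tool_pos': array([0.267, 0.565, 0.231]), 'tool_rot': array([0.   , 0.219, 0.976, 0.   ]), 'contact_force': array([ 0.363, -0.271, -0.07 ]), 'ft_torque': array([ 0.026, -0.025, -0.018]), 'grasp_force': 0.0, 'gripper_width': 0.9987510657552865}
```

View pics/top0.png

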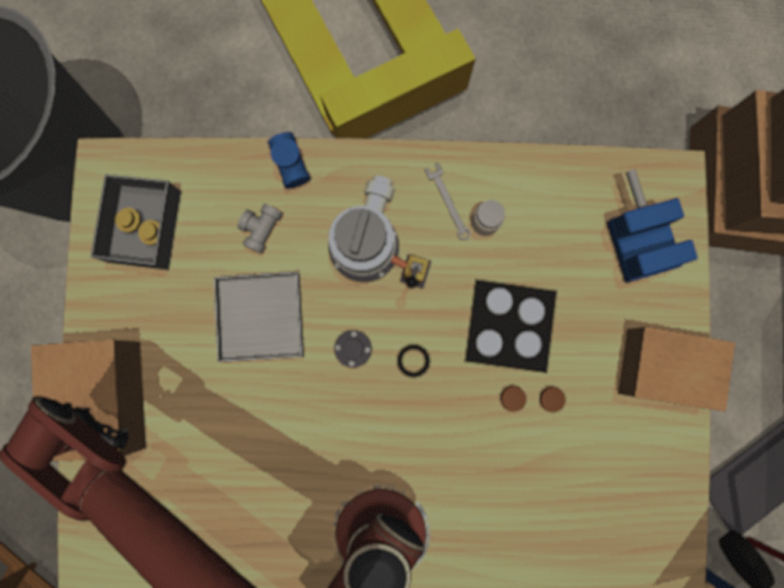

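View pics/scene0.png

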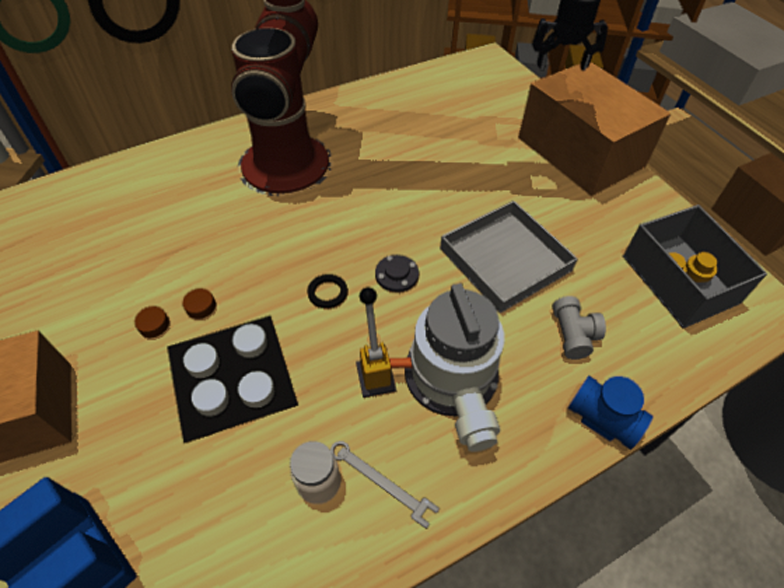

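Top picture: capped feeder at (363,243), vent lever ball (413,281), steel tray (260,316), and a mat with four white tablets at (499,300), (531,311), (489,344), (528,344). The two brown look-alikes sit off the mat at (513,398) and (552,398), and I will leave them alone. The scene picture agrees.

```bash
python3 - <<'E'
from h import *
np.set_printoptions(precision=4,suppress=True)
im=grab_frame('top')
def get(n,z,k=7):
    for d in trace('top',n)[:k]:
        c,r=d['region'].nonzero()[1],d['region'].nonzero()[0]
        print(n,round(d['p'],2),d['location'],'bbox',c.min(),r.min(),c.max(),r.max(),ray2z('top',[d['location'],[c.mean(),r.mean()]],z)[:,:2].ravel())
get('cap',.18);get('vent_ball',.19);get('tray',.02);get('tablet1',.028);get('mat',.003)
save('topcrop',im,(200,100,420,300),3.6)
for u in [(256,174),(261,167)]: print(ray2z('top',[u],.18))
print(ray2z('top',[[296,205]],.184), ray2z('top',[[270,132]],.055))
E
```

```text
cap 0.75 [260.2, 169.6] bbox 238 149 275 187 [0.6678 0.0461 0.6724 0.0563]
vent_ball 0.52 [295.4, 197.5] bbox 289 188 300 208 [ 0.5854 -0.0599  0.5837 -0.0578]
tray 0.68 [185.1, 223.6] bbox 152 194 217 258 [0.5113 0.2982 0.5032 0.2995]
tray 0.27 [355.5, 214.9] bbox 347 207 365 223 [ 0.5525 -0.2638  0.5525 -0.2653]
tablet1 0.74 [365.8, 283.7] bbox 357 275 375 293 [ 0.3279 -0.2991  0.3264 -0.3008]
tablet1 0.71 [379.0, 221.5] bbox 370 214 387 230 [ 0.5318 -0.3406  0.5298 -0.3399]
tablet1 0.7 [349.1, 240.7] bbox 339 236 358 253 [ 0.4668 -0.2424  0.455  -0.2405]
tablet1 0.67 [352.6, 213.6] bbox 347 207 366 223 [ 0.5559 -0.253   0.5509 -0.2648]
tablet1 0.63 [374.4, 243.4] bbox 369 238 384 253 [ 0.4596 -0.3258  0.4536 -0.3326]
tablet1 0.52 [393.2, 285.4] bbox 385 276 403 293 [ 0.3236 -0.3896  0.3252 -0.3917]
mat 0.96 [365.3, 234.6] bbox 332 200 396 265 [ 0.4889 -0.3     0.4941 -0.2959]
[[0.6543 0.0582 0.18  ]]
[[0.6757 0.0439 0.18  ]]
[[ 0.5639 -0.0622  0.184 ]] [[0.8161 0.0238 0.055 ]]
```

View pics/topcrop.png

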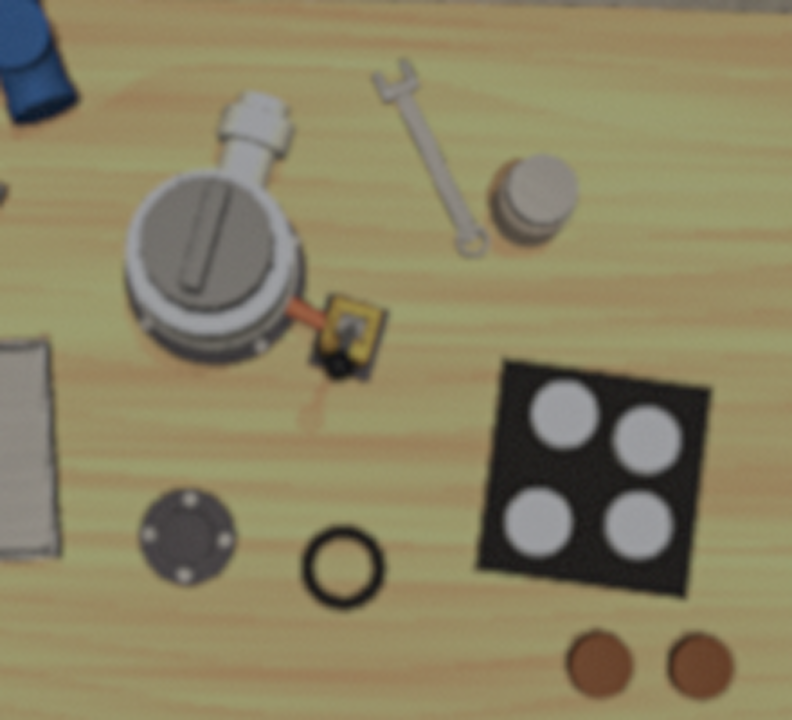

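The crop shows the cap disc at about (206,240), with its bar running from (217,183) to (190,290). The black ball is at (339,364) over the brass block. There are four white tablets on the mat, and the brown ones are outside it.

```bash
python3 - <<'E'
from h import *
np.set_printoptions(precision=4,suppress=True)
def c(x,y): return [200+(x+.5)/3.6-.5,100+(y+.5)/3.6-.5]
C=ray2z('top',[c(206,240)],.18)[0];B=ray2z('top',[c(339,364)],.184)[0]
b1,b2=ray2z('top',[c(217,183),c(190,290)],.21);C2=(b1+b2)/2
d=B-C;yaw=np.arctan2(d[1],d[0])-np.arctan2(-.135,-.0678)
s=ray2z('top',[c(257,110)],.078)[0]
print(C,C2,B,'dist',np.hypot(*d[:2]),.1511,'yaw',np.degrees(yaw),'stubyaw',np.degrees(np.arctan2(*(s-C)[1::-1])),'baryaw',np.degrees(np.arctan2(*(b1-b2)[1::-1])),np.hypot(*(b1-b2)[:2]))
print(ray2z('top',[c(565,414),c(647,440),c(538,522),c(638,525)],.028))
E
```

```text
[0.6776 0.0563 0.18  ] [0.675  0.0566 0.21  ] [ 0.5763 -0.0555  0.184 ] dist 0.15082788764279384 0.1511 yaw -15.489614931851229 stubyaw -14.720926455853656 baryaw -12.37758710345446 0.09042852418438567
[[ 0.5528 -0.2661  0.028 ]
 [ 0.5306 -0.3418  0.028 ]
 [ 0.454  -0.2425  0.028 ]
 [ 0.453  -0.334   0.028 ]]
```

Call:
play_rows --pt "0.022 -0.05 0" --pt "0.022 -0.05 0" --pt "0.022 -0.05 0" --pt "0.022 -0.05 0" --pt "0.022 -0.05 0" --pt "0.022 -0.05 0" --pt "0.022 -0.05 0" --pt "0.022 -0.05 0" --turn '[1.3,1.3,1.3,1.3,1.3,1.3,1.3,1.3]' --hand 0

```text
time: 2.0
tool_pos: [0.4437, 0.1633, 0.2317]
tool_rot: [0.001, 0.129, 0.992, 0.0]
contact_force: [1.3, 0.4, -0.0]
gripper_width: 0.004
grasp_force: 0.0
```

Call:
play_rows --pt "0.022 -0.05 0" --pt "0.022 -0.05 0" --pt "0.022 -0.05 0" --pt "0.02 -0.05 0" --pt "0 0 0" --turn '[0,0,0,0,0]'

```text
time: 2.62
tool_pos: [0.5299, -0.0379, 0.2313]
tool_rot: [-0.0, 0.132, 0.991, -0.0]
contact_force: [-0.4, 1.0, 0.0]
gripper_width: -0.0
grasp_force: 0.0
```

```bash
python3 - <<'E'
from h import *
np.set_printoptions(precision=4,suppress=True)
s=state();print(s['tool_pos'],s['tool_rot'],s['contact_force'],s['joint_pos'])
save('w1',grab_frame('wrist'),s=1.4)
print(proj('wrist',[[.5763,-.0555,.184],[.6776,.0563,.18]])*1.4)
for d in trace('wrist','vent_ball')[:3]: print(d['p'],d['location'],ray2z('wrist',[d['location']],.184))
E
```

```text
[ 0.5299 -0.0379  0.2313] [-0.0001  0.1322  0.9912 -0.0002] [-0.4132  1.0499  0.0077] [-0.2113 -0.1732  1.8291 -0.0004  1.4857 -1.517 ]
[[377.5343 438.8466]
 [645.5734 552.1618]]
```

View pics/w1.png

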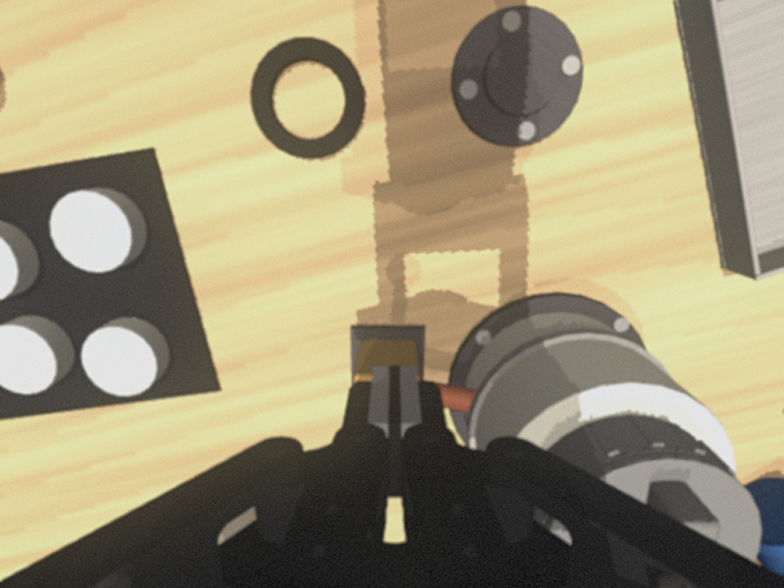

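The view shows the valve block at (388,350) straight in line ahead of the fingers, with the ball hidden behind them. Next I lower and push.

Call:
play_rows --pt "0 -0.004 -0.033" --pt "0 0 -0.033" --pt "0.012 -0.003 0" --pt "0.012 -0.003 0" --pt "0.012 -0.003 0" --pt "0.012 -0.003 0" --pt "0.012 -0.003 0" --pt "0.012 -0.003 0" --turn '[0,0,0,0,0,0,0,0]'

```text
time: 3.72
tool_pos: [0.6026, -0.0571, 0.1682]
tool_rot: [0.0, 0.13, 0.992, -0.0]
contact_force: [-6.9, 0.7, 5.0]
gripper_width: -0.001
grasp_force: 3.1
```

Call:
play_rows --pt "0.012 -0.003 0" --pt "0.012 -0.003 0" --pt "0.006 -0.0015 0" --turn '[0,0,0]'

```text
time: 4.1
tool_pos: [0.6316, -0.0649, 0.1668]
tool_rot: [-0.001, 0.13, 0.992, -0.001]
contact_force: [-6.7, -0.6, 0.9]
gripper_width: -0.001
grasp_force: 3.5
```

Call:
play_rows --pt "0.006 -0.0015 0" --pt "0 0 0" --turn '[0,0]'

```text
time: 4.35
tool_pos: [0.6366, -0.0663, 0.1657]
tool_rot: [-0.002, 0.13, 0.992, -0.001]
contact_force: [-7.5, -0.3, -0.6]
gripper_width: 0.002
grasp_force: 3.7
```

Call:
play_rows --pt "0.004 -0.001 0" --pt "0 0 0" --turn '[0,0]'

```text
time: 4.6
tool_pos: [0.6398, -0.0672, 0.165]
tool_rot: [-0.003, 0.13, 0.992, -0.0]
contact_force: [-8.5, -0.9, -1.7]
gripper_width: 0.001
grasp_force: 4.0
```

Call:
play_rows --pt "0.003 -0.001 0" --pt "0 0 0" --turn '[0,0]'

```text
time: 4.85
tool_pos: [0.6422, -0.0679, 0.1644]
tool_rot: [-0.004, 0.13, 0.992, -0.0]
contact_force: [-9.2, 0.6, -2.6]
gripper_width: 0.001
grasp_force: 4.5
```

Call:
play_rows --pt "0.003 -0.001 0" --pt "0 0 0" --turn '[0,0]'

```text
time: 5.1
tool_pos: [0.6447, -0.0684, 0.1638]
tool_rot: [-0.005, 0.13, 0.992, 0.0]
contact_force: [-10.9, 1.6, -1.5]
gripper_width: 0.001
grasp_force: 4.6
```

```bash
python3 - <<'E'
from h import *
s=state();print(s['tool_pos'],s['contact_force'])
im=grab_frame('scene');save('s1',im,(210,170,370,330),4)
E
```

```text
[ 0.64467356 -0.06839401  0.16377542] [-10.8722279    1.56445163  -1.50431603]
```

Call:
play_rows --pt "0.004 -0.001 0" --pt "0 0 0" --turn '[0,0]'

```text
time: 5.4
tool_pos: [0.6463, -0.0685, 0.1636]
tool_rot: [-0.009, 0.13, 0.992, 0.001]
contact_force: [-19.0, 3.3, 0.6]
gripper_width: 0.001
grasp_force: 9.7
```

Call:
play_rows --pt "0.004 -0.001 0" --pt "0 0 0" --turn '[0,0]'

```text
time: 5.65
tool_pos: [0.6466, -0.0685, 0.1634]
tool_rot: [-0.014, 0.129, 0.991, 0.001]
contact_force: [-33.9, 6.8, 9.2]
gripper_width: 0.002
grasp_force: 17.2
```

```bash
python3 - <<'E'
from h import *
s=state();print(s['tool_pos'],s['contact_force'])
im=grab_frame('scene');save('s1',im,(210,170,370,330),4)
E
```

```text
[ 0.64659899 -0.06847352  0.16340843] [-33.93108007   6.83053133   9.1578388 ]
```

View pics/s1.png

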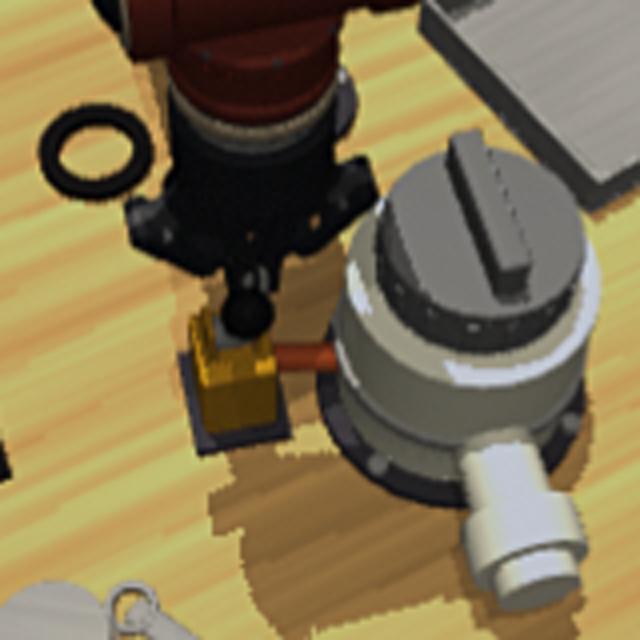

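The lever is at its stop: the ball leans to +x and the force rose to 34 N with no further motion. I'll retract slowly so it springs back.

Call:
play_rows --pt "-0.016 0.004 0" --pt "-0.016 0.004 0" --pt "-0.016 0.004 0" --pt "-0.016 0.004 0" --pt "-0.016 0.004 0" --pt "-0.016 0.004 0" --pt "-0.016 0.004 0" --pt "-0.016 0.004 0" --turn '[0,0,0,0,0,0,0,0]'

```text
time: 6.7
tool_pos: [0.5287, -0.0391, 0.1677]
tool_rot: [0.002, 0.13, 0.992, -0.0]
contact_force: [-0.3, -0.5, -0.2]
gripper_width: 0.003
grasp_force: 0.0
```

Call:
play_rows --pt "-0.01 0.004 0" --pt "0 0 0.04" --pt "0 0 0.06" --pt "0 0 0" --turn '[0,0,0,0]' --hand 0.06

```text
time: 7.2
tool_pos: [0.521, -0.0356, 0.2736]
tool_rot: [0.007, 0.13, 0.992, -0.001]
contact_force: [0.8, -0.4, -0.3]
gripper_width: 0.706
grasp_force: 0.0
```

```bash
python3 - <<'E'
from h import *
s=state();print(s['tool_pos'],s['tool_rot'],s['contact_force'])
im=grab_frame('scene');save('s2',im,(210,170,370,330),3)
E
```

```text
[ 0.52098327 -0.0356149   0.27358882] [ 7.01062406e-03  1.29626322e-01  9.91537978e-01 -5.53173730e-04] [ 0.84648884 -0.44105088 -0.25190001]
```

View pics/s2.png

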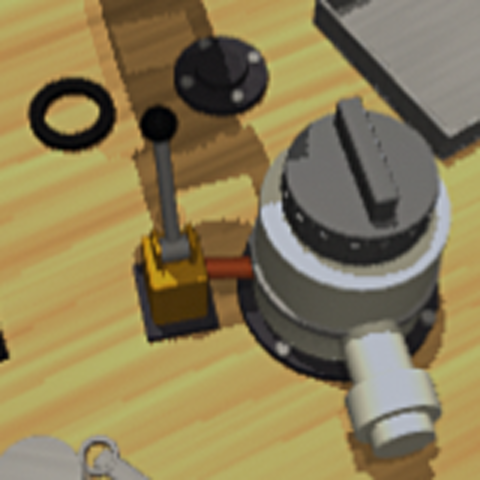

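The lever is back at rest: the ball is at (158,125), leaning to −x. I'll look at the cap from just beyond it.

Call:
play_rows --pt "0.045 0.015 0.026" --pt "0.045 0.015 0" --pt "0.046 0.014 0" --pt "0.046 0.014 0" --pt "0.046 0.014 0" --pt "0 0 0" --pt "0 0 0" --turn '[0.5,0.5,0.5,0.5,0.5,0,0]'

```text
time: 8.12
tool_pos: [0.7448, 0.037, 0.2897]
tool_rot: [-0.001, 0.108, 0.994, -0.0]
contact_force: [-0.0, 0.6, 0.2]
gripper_width: 0.703
grasp_force: 0.0
```

```bash
python3 - <<'E'
from h import *
np.set_printoptions(precision=4,suppress=True)
s=state();print(s['tool_pos'],s['tool_rot'])
im=grab_frame('wrist')
save('w2',im,s=1.4)
C=np.array([.677,.0563])
t=np.radians(-12.4);u=np.array([np.cos(t),np.sin(t)])
print(proj('wrist',[[*(C+.045*u),.21],[*(C-.045*u),.21],[*C,.21]])*1.4)
for d in trace('wrist','cap')[:2]: print(d['p'],d['location'],d['region'].sum())
E
```

```text
[0.7448 0.037  0.2897] [-0.0012  0.1081  0.9941 -0.0001]
[[401.8278 258.183 ]
 [402.9383  47.2707]
 [402.3587 158.7515]]
0.75 [288.7, 110.7] 20023
0.75 [113.4, 44.8] 2301
```

View pics/w2.png

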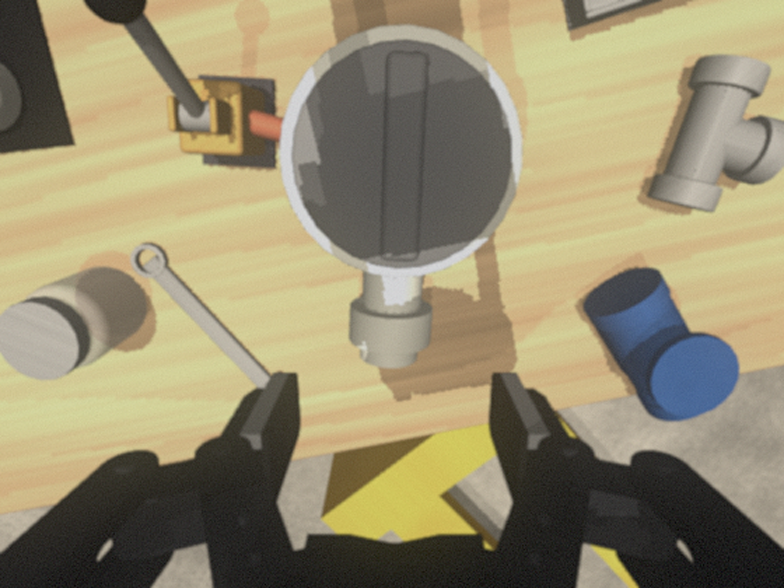

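The bar's ends are at (407,52) and (401,258), within 2 mm of my estimate, with a yaw of about −14°. Next I grip it.

Call:
play_rows --pt "-0.034 0.0095 0" --pt "-0.034 0.0095 0" --pt "0 0 -0.04" --pt "0 0 -0.04" --pt "0 0 -0.024" --pt "0 0 0" --turn '[-0.7,-0.7,0,0,0,0]'

```text
time: 8.98
tool_pos: [0.675, 0.0557, 0.1853]
tool_rot: [-0.002, 0.121, 0.993, -0.0]
contact_force: [-0.1, 0.6, 0.1]
gripper_width: 0.701
grasp_force: 0.0
```

Call:
play_rows --pt "0 0 0" --pt "0 0 0" --pt "0 0 0" --pt "0 0 0" --turn '[0,0,0,0]' --hand 0

```text
time: 9.48
tool_pos: [0.6783, 0.0558, 0.1899]
tool_rot: [0.002, 0.12, 0.993, -0.0]
contact_force: [-1.2, -0.1, 6.8]
gripper_width: 0.196
grasp_force: 62.3
```

Call:
play_rows --pt "0 0 0.003" --pt "0 0 0.0007" --pt "0 0 0.0007" --pt "0 0 0.0007" --pt "0 0 0.0007" --pt "0 0 0.0007" --turn '[0,10,10,10,10,10]'

```text
time: 10.22
tool_pos: [0.6772, 0.0558, 0.1928]
tool_rot: [-0.0, -0.313, 0.95, -0.0]
contact_force: [0.5, -0.4, -2.7]
gripper_width: 0.195
grasp_force: 61.2
```

Call:
play_rows --pt "0 0 0.0007" --pt "0 0 0.0007" --pt "0 0 0.0007" --pt "0 0 0.0007" --pt "0 0 0.0007" --pt "0 0 0" --turn '[10,10,10,10,10,0]'

```text
time: 10.98
tool_pos: [0.6767, 0.0562, 0.1961]
tool_rot: [-0.001, -0.682, 0.731, 0.001]
contact_force: [0.3, 0.4, -2.7]
gripper_width: 0.196
grasp_force: 61.1
```

```bash
python3 - <<'E'
from h import *
s=state();print(s['joint_pos'],s['tool_pos'],s['tool_rot'],s['contact_force'],s['ft_torque'])
E
```

```text
[-2.67912325e-02  2.00648595e-01  1.51070965e+00  4.72544984e-04
  1.43214763e+00 -3.09996227e+00] [0.67667516 0.05622419 0.19614305] [-5.17212194e-04 -6.82482694e-01  7.30901089e-01  8.38054528e-04] [ 0.28587954  0.35717798 -2.7457796 ] [ 0.10044421  0.03579349 -0.02262888]
```

Call:
play_rows --pt "0 0 0" --pt "0 0 0" --pt "0 0 0.02" --pt "0 0 0.025" --pt "0 0 0" --pt "0 0 0" --pt "0 0 0" --pt "0 0 0" --turn '[0,0,0,-10,-10,-10,-10,-10]' --hand 0.05

```text
time: 11.98
tool_pos: [0.6778, 0.056, 0.2447]
tool_rot: [0.001, -0.308, 0.952, -0.0]
contact_force: [-0.7, 0.3, -0.9]
gripper_width: 0.585
grasp_force: 0.0
```

Call:
play_rows --pt "0 0 0" --pt "0 0 0" --pt "0 0 0" --pt "0 0 0" --pt "0 0 0" --pt "0 0 0" --pt "0 0 0" --pt "0 0 0" --turn '[-10,-10,-10,-10,-10,-10,-10,-10]'

```text
time: 12.98
tool_pos: [0.6778, 0.0559, 0.2447]
tool_rot: [0.001, 0.376, 0.927, 0.0]
contact_force: [0.2, 0.8, -0.8]
gripper_width: 0.585
grasp_force: 0.0
```

Call:
play_rows --pt "0 0 0" --pt "0 0 0" --pt "0 0 0" --pt "0 0 0" --pt "0 0 0" --pt "0 0 0" --turn '[-10,-10,-10,-10,-10,0]'

```text
time: 13.72
tool_pos: [0.6777, 0.0559, 0.2443]
tool_rot: [0.001, 0.73, 0.684, 0.001]
contact_force: [0.2, -0.5, -0.2]
gripper_width: 0.587
grasp_force: 0.0
```

Call:
play_rows --pt "0 0 -0.025" --pt "0 0 -0.02" --pt "0 0 0" --turn '[0,0,0]'

```text
time: 14.1
tool_pos: [0.6758, 0.056, 0.1947]
tool_rot: [-0.002, 0.73, 0.684, -0.002]
contact_force: [-0.3, -0.0, -0.1]
gripper_width: 0.585
grasp_force: 0.0
```

Call:
play_rows --pt "0 0 0" --pt "0 0 0" --pt "0 0 0" --pt "0 0 0" --turn '[0,0,0,0]' --hand 0

```text
time: 14.6
tool_pos: [0.6778, 0.0559, 0.1987]
tool_rot: [0.001, 0.73, 0.683, 0.001]
contact_force: [-1.0, -0.1, 4.0]
gripper_width: 0.198
grasp_force: 37.8
```

```bash
python3 - <<'E'
from h import *
s=state();print(s['joint_pos'],s['tool_pos'],s['tool_rot'],s['contact_force'],s['ft_torque'])
E
```

```text
[-2.69764695e-02  1.98907064e-01  1.50828992e+00 -3.62484073e-05
  1.43245052e+00  3.95193694e-02] [0.67777671 0.05592851 0.19874909] [6.96160255e-04 7.30219448e-01 6.83211982e-01 6.79396582e-04] [-0.98528097 -0.09647721  4.03866884] [ 0.06166597  0.07649624 -0.0096741 ]
```

Call:
play_rows --pt "0 0 0.001" --pt "0 0 0.0007" --pt "0 0 0.0007" --pt "0 0 0.0007" --pt "0 0 0.0007" --pt "0 0 0.0007" --pt "0 0 0.0007" --pt "0 0 0.0007" --turn '[0,10,10,10,10,10,10,10]'

```text
time: 15.6
tool_pos: [0.6777, 0.0564, 0.2035]
tool_rot: [0.001, 0.204, 0.979, 0.001]
contact_force: [0.6, 0.5, 2.3]
gripper_width: 0.196
grasp_force: 62.6
```

Call:
play_rows --pt "0 0 0.0007" --pt "0 0 0.0007" --pt "0 0 0.0007" --pt "0 0 0.0007" --pt "0 0 0.0007" --pt "0 0 0.0007" --pt "0 0 0.0007" --pt "0 0 0.0007" --turn '[10,10,10,10,10,10,10,10]'

```text
time: 16.6
tool_pos: [0.6769, 0.0562, 0.2089]
tool_rot: [-0.0, -0.473, 0.881, 0.001]
contact_force: [-1.0, 0.6, 2.3]
gripper_width: 0.191
grasp_force: 62.6
```

Call:
play_rows --pt "0 0 0.0007" --pt "0 0 0.0007" --pt "0 0 0" --turn '[10,10,0]'

```text
time: 16.98
tool_pos: [0.6772, 0.056, 0.2102]
tool_rot: [-0.0, -0.616, 0.788, -0.0]
contact_force: [0.0, -0.5, 1.8]
gripper_width: 0.197
grasp_force: 62.5
```

```bash
python3 - <<'E'
from h import *
s=state();print(s['joint_pos'],s['tool_pos'],s['tool_rot'],s['contact_force'],s['ft_torque'])
im=grab_frame('scene');save('s3',im,(210,130,410,330),3)
E
```

```text
[-2.68648305e-02  1.91355008e-01  1.49760675e+00 -2.15296249e-04
  1.45273724e+00 -2.92571537e+00] [0.6771796  0.05597031 0.21018297] [-1.09095762e-04 -6.16303239e-01  7.87508923e-01 -4.85022250e-05] [ 0.01636386 -0.4571442   1.81802821] [-0.0525058   0.16174766  0.1261776 ]
```

View pics/s3.png

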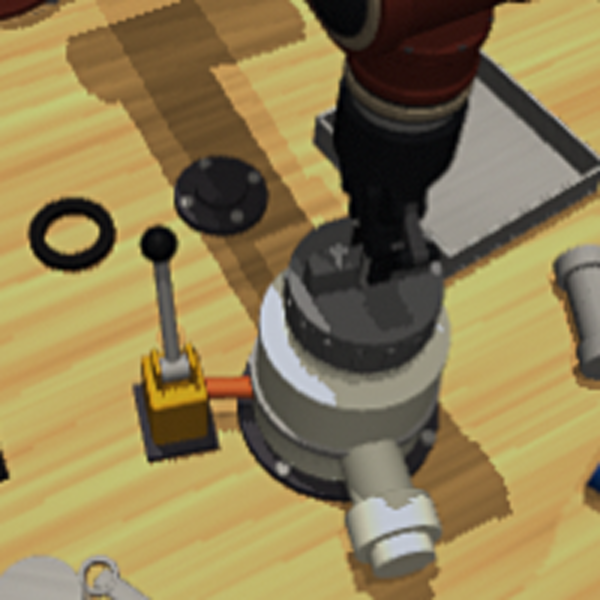

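The cap has turned 270° and risen. I'll regrip once more for the last part.

Call:
play_rows --pt "0 0 0" --pt "0 0 0" --pt "0 0 0.02" --pt "0 0 0.025" --pt "0 0 0" --pt "0 0 0" --pt "0 0 0" --pt "0 0 0" --turn '[0,0,0,-10,-10,-10,-10,-10]' --hand 0.05

```text
time: 18.02
tool_pos: [0.6777, 0.056, 0.2572]
tool_rot: [0.001, -0.224, 0.975, -0.0]
contact_force: [0.4, -0.6, -1.0]
gripper_width: 0.588
grasp_force: 0.0
```

Call:
play_rows --pt "0 0 0" --pt "0 0 0" --pt "0 0 0" --pt "0 0 0" --pt "0 0 0" --pt "0 0 0" --pt "0 0 0" --pt "0 0 0" --turn '[-10,-10,-10,-10,-10,-10,-10,-10]'

```text
time: 19.02
tool_pos: [0.6777, 0.056, 0.2571]
tool_rot: [0.001, 0.455, 0.89, 0.0]
contact_force: [0.3, -0.5, -0.8]
gripper_width: 0.589
grasp_force: 0.0
```

Call:
play_rows --pt "0 0 0" --pt "0 0 0" --pt "0 0 0" --pt "0 0 0" --pt "0 0 0" --pt "0 0 0" --turn '[-10,-10,-10,-10,-10,0]'

```text
time: 19.77
tool_pos: [0.6777, 0.056, 0.2568]
tool_rot: [0.001, 0.786, 0.618, 0.001]
contact_force: [0.0, 0.1, 0.4]
gripper_width: 0.586
grasp_force: 0.0
```

Call:
play_rows --pt "0 0 -0.025" --pt "0 0 -0.02" --pt "0 0 0" --turn '[0,0,0]'

```text
time: 20.15
tool_pos: [0.6759, 0.056, 0.2075]
tool_rot: [-0.002, 0.787, 0.617, -0.002]
contact_force: [-0.5, -0.2, 0.1]
gripper_width: 0.583
grasp_force: 0.0
```

Call:
play_rows --pt "0 0 0" --pt "0 0 0" --pt "0 0 0" --pt "0 0 0" --pt "0 0 0" --turn '[0,0,0,0,0]' --hand 0

```text
time: 20.78
tool_pos: [0.6777, 0.056, 0.2118]
tool_rot: [0.001, 0.787, 0.617, 0.001]
contact_force: [-2.1, -0.7, 6.1]
gripper_width: 0.189
grasp_force: 61.6
```

Call:
play_rows --pt "0 0 0.0007" --pt "0 0 0.0007" --pt "0 0 0.0007" --pt "0 0 0.0007" --pt "0 0 0.0007" --pt "0 0 0" --turn '[10,10,10,10,10,0]'

```text
time: 21.52
tool_pos: [0.6781, 0.056, 0.2152]
tool_rot: [0.001, 0.453, 0.891, 0.001]
contact_force: [0.1, 0.3, 5.6]
gripper_width: 0.19
grasp_force: 61.7
```

Call:
play_rows --pt "0 0 0.004" --pt "0 0 0.004" --pt "0 0 0" --turn '[0,0,0]'

```text
time: 21.9
tool_pos: [0.6769, 0.056, 0.221]
tool_rot: [-0.001, 0.453, 0.892, -0.0]
contact_force: [0.8, 0.3, -2.9]
gripper_width: 0.194
grasp_force: 60.6
```

```bash
python3 - <<'E'
from h import *
s=state();print(s['joint_pos'],s['tool_pos'],s['tool_rot'],s['contact_force'],s['ft_torque'])
print(ray2z('top',np.array([(216,279),(298,273),(303,355),(221,360)])/1.4,.04))
E
```

```text
[-2.69738010e-02  1.84756724e-01  1.48688585e+00  4.59637924e-05
  1.47139533e+00 -6.57729727e-01] [0.67685153 0.0559781  0.22102767] [-6.62660819e-04  4.52906225e-01  8.91557866e-01 -2.89126975e-04] [ 0.82349869  0.32113375 -2.86362412] [-0.04416106 -0.17421492 -0.04193518]
[[0.5878839  0.40026897 0.04      ]
 [0.60587958 0.20601083 0.04      ]
 [0.41535031 0.18794915 0.04      ]
 [0.39844028 0.38018874 0.04      ]]
```

Call:
play_rows --pt "0 0 0.01" --pt "0 0 0.01" --pt "0 0 0.015" --pt "0 0 0.015" --pt "0 0 0.01" --pt "0 0 0" --turn '[0,0,0,0,0,0]'

```text
time: 22.65
tool_pos: [0.6778, 0.056, 0.2836]
tool_rot: [0.001, 0.453, 0.892, 0.001]
contact_force: [-0.6, -0.0, -2.7]
gripper_width: 0.19
grasp_force: 60.7
```

Call:
play_rows --pt "-0.015 0.02 0" --pt "-0.03 0.04 0" --pt "-0.03 0.04 0" --pt "-0.03 0.04 0" --pt "-0.03 0.04 0" --pt "-0.025 0.038 0" --pt "-0.015 0.02 0" --pt "0 0 0" --turn '[0,0,0,0,0,0,0,0]'

```text
time: 23.65
tool_pos: [0.5001, 0.2956, 0.2809]
tool_rot: [-0.001, 0.451, 0.893, -0.0]
contact_force: [-0.5, -0.2, -3.2]
gripper_width: 0.192
grasp_force: 60.7
```

Call:
play_rows --pt "0 0 -0.03" --pt "0 0 -0.04" --pt "0 0 -0.04" --pt "0 0 -0.04" --pt "0 0 -0.03" --pt "0 0 0" --turn '[0,0,0,0,0,0]'

```text
time: 24.4
tool_pos: [0.4997, 0.2923, 0.0979]
tool_rot: [-0.002, 0.453, 0.892, -0.003]
contact_force: [0.1, -0.9, -1.8]
gripper_width: 0.197
grasp_force: 60.6
```

```bash
python3 - <<'E'
from h import *
s=state();print(s['joint_pos'],s['tool_pos'],s['tool_rot'],s['contact_force'],s['ft_torque'])
im=grab_frame('scene');save('s4',im,(250,90,450,290),3)
E
```

```text
[ 4.00849792e-01  6.86290144e-02  1.82823094e+00 -2.39906900e-04
  1.25257280e+00 -2.29932385e-01] [0.49971775 0.2922971  0.09788615] [-0.00243814  0.45285525  0.89157543 -0.00307166] [ 0.11378846 -0.86608185 -1.8144668 ] [ 0.03126395 -0.0023107   0.01020019]
```

View pics/s4.png

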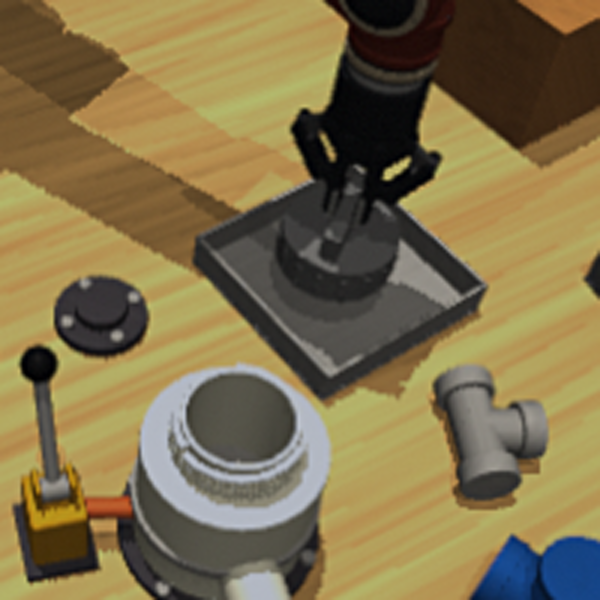

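The cap is held over the tray at (340,245), inside its walls, and the feeder is open. I'll lower it.

Call:
play_rows --pt "0 0 -0.015" --pt "0 0 -0.012" --pt "0 0 -0.005" --pt "0 0 0" --turn '[0,0,0,0]'

```text
time: 24.95
tool_pos: [0.5019, 0.2939, 0.0692]
tool_rot: [-0.0, 0.453, 0.892, -0.0]
contact_force: [0.5, 0.1, -2.2]
gripper_width: 0.193
grasp_force: 60.6
```

Call:
play_rows --pt "0 0 -0.004" --pt "0 0 0" --turn '[0,0]'

```text
time: 25.2
tool_pos: [0.5022, 0.294, 0.0656]
tool_rot: [-0.0, 0.453, 0.892, -0.0]
contact_force: [0.1, -0.1, -1.7]
gripper_width: 0.192
grasp_force: 60.6
```

Call:
play_rows --pt "0 0 -0.003" --pt "0 0 0" --turn '[0,0]'

```text
time: 25.45
tool_pos: [0.502, 0.2939, 0.0624]
tool_rot: [-0.0, 0.453, 0.892, -0.0]
contact_force: [-0.3, -0.5, -1.8]
gripper_width: 0.192
grasp_force: 60.6
```

Call:
play_rows --pt "0 0 -0.003" --pt "0 0 0" --turn '[0,0]'

```text
time: 25.7
tool_pos: [0.5024, 0.294, 0.0598]
tool_rot: [0.0, 0.453, 0.892, 0.0]
contact_force: [0.2, 0.7, -1.9]
gripper_width: 0.193
grasp_force: 60.8
```

Call:
play_rows --pt "0 0 -0.003" --pt "0 0 0" --turn '[0,0]'

```text
time: 25.95
tool_pos: [0.5025, 0.294, 0.0597]
tool_rot: [-0.0, 0.452, 0.892, -0.001]
contact_force: [-7.7, -3.4, 13.7]
gripper_width: 0.191
grasp_force: 62.8
```

Call:
play_rows --pt "0 0 -0.002" --pt "0 0 0" --turn '[0,0]'

```text
time: 26.2
tool_pos: [0.5025, 0.294, 0.0597]
tool_rot: [-0.0, 0.452, 0.892, -0.001]
contact_force: [-13.6, -7.7, 24.7]
gripper_width: 0.187
grasp_force: 64.2
```

The cap rests on the tray floor (contact at 25 N). I'll release, rise, and go over the mat.

Call:
play_rows --pt "0 0 0.004" --pt "0 0 0" --pt "0 0 0" --pt "0 0 0.03" --pt "0 0 0.055" --pt "0 0 0.055" --pt "0 0 0.055" --turn '[0,0,0,0,0,0,0]' --hand 0.076

```text
time: 27.08
tool_pos: [0.5019, 0.2938, 0.2547]
tool_rot: [-0.0, 0.453, 0.892, -0.0]
contact_force: [0.2, -0.7, 0.8]
gripper_width: 0.888
grasp_force: 0.0
```

Call:
play_rows --pt "0 -0.056 0" --pt "0 -0.056 0" --pt "0 -0.056 0" --pt "0 -0.056 0" --pt "0 -0.056 0" --pt "0.01 -0.056 0" --pt "0.01 -0.056 0" --pt "0.01 -0.056 0" --turn '[-5.2,-5.2,-5.2,-5.2,-5.2,-5.2,-5.2,-5.2]'

```text
time: 28.08
tool_pos: [0.5322, -0.1559, 0.2532]
tool_rot: [-0.0, 0.741, 0.672, 0.0]
contact_force: [0.6, 0.1, -0.2]
gripper_width: 0.887
grasp_force: 0.0
```

Call:
play_rows --pt "0.01 -0.056 0" --pt "0.01 -0.056 -0.04" --pt "0 0 -0.06" --pt "0 0 0" --pt "0 0 0" --turn '[-5.2,-5.2,0,0,0]'

```text
time: 28.7
tool_pos: [0.5519, -0.2603, 0.1593]
tool_rot: [0.001, 0.797, 0.603, 0.0]
contact_force: [-0.4, 0.1, 0.5]
gripper_width: 0.888
grasp_force: 0.0
```

```bash
cat >> h.py <<'E'
def tabs(cam,z=.028):
    im=grab_frame(cam)
    out=[]
    for d in trace(cam,'tablet1'):
        m=d['region'];v=im[m].mean(0);e=m.nonzero()
        t='white' if v[2]>.75*v[0] else 'brown'
        c,r=e[1].mean(),e[0].mean()
        (cx,cy),rad=cv2.minEnclosingCircle(np.c_[e[1],e[0]].astype(np.float32))
        print(round(d['p'],2),t,m.sum(),'ctr',ray2z(cam,[[c,r]],z)[0,:2],'encl',ray2z(cam,[[cx,cy]],z)[0,:2],[round(c),round(r)])
    return im
E
python3 - <<'E'
from h import *
np.set_printoptions(precision=4,suppress=True)
s=state();print(s['joint_pos'],s['tool_pos'],s['tool_rot'],s['contact_force'])
save('w3',tabs('wrist'))
print('top');tabs('top')
print(proj('wrist',[.5528,-.2661,.028]))
E
```

```text
[-0.5627  0.0708  1.7165  0.      1.3527 -0.2873] [ 0.5519 -0.2603  0.1593] [0.0007 0.7975 0.6034 0.0003] [-0.3821  0.0977  0.4773]
0.96 brown 3709 ctr [ 0.3377 -0.2987] encl [ 0.3369 -0.2995] [63, 303]
0.83 white 3652 ctr [ 0.5352 -0.3396] encl [ 0.5349 -0.3393] [284, 289]
0.83 white 4367 ctr [ 0.4598 -0.2424] encl [ 0.4601 -0.2423] [166, 211]
0.62 white 4089 ctr [ 0.5566 -0.2654] encl [ 0.5566 -0.2651] [285, 206]
0.58 white 2426 ctr [ 0.467  -0.3344] encl [ 0.4603 -0.3324] [210, 303]
0.58 brown 239 ctr [ 0.3255 -0.4196] encl [ 0.3244 -0.4189] [107, 406]
top
0.85 brown 267 ctr [ 0.3258 -0.3916] encl [ 0.3249 -0.3918] [394, 285]
0.71 brown 306 ctr [ 0.3268 -0.3011] encl [ 0.3273 -0.3012] [366, 284]
0.47 white 125 ctr [ 0.5225 -0.3332] encl [ 0.523  -0.3323] [377, 224]
[[281.4501 208.3934]]
```

View pics/w3.png

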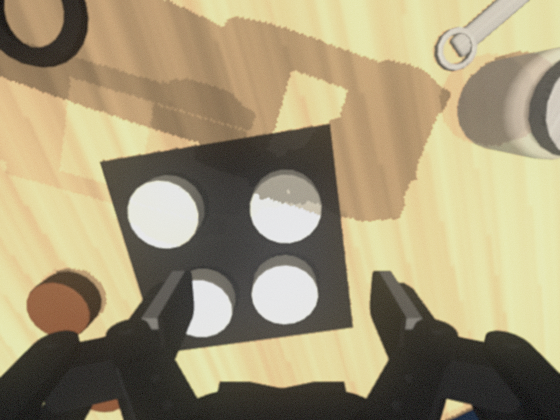

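The view shows the four white tablets at (165,213), (285,206), (210,303) and (284,289), and a brown one outside the mat at (63,303). I'll take the one at (285,206) first.

Call:
play_rows --pt "0.003 -0.005 -0.05" --pt "0 0 -0.05" --pt "0 0 -0.04" --pt "0 0 -0.016" --pt "0 0 0" --turn '[0,0,0,0,0]'

```text
time: 29.52
tool_pos: [0.5545, -0.2653, 0.0021]
tool_rot: [-0.0, 0.798, 0.603, -0.0]
contact_force: [-0.5, 0.1, 1.4]
gripper_width: 0.891
grasp_force: 0.0
```

Call:
play_rows --pt "0 0 0" --pt "0 0 0" --pt "0 0 0" --pt "0 0 0" --turn '[0,0,0,0]' --hand 0.03

```text
time: 30.02
tool_pos: [0.5564, -0.2667, 0.0051]
tool_rot: [0.003, 0.798, 0.603, 0.001]
contact_force: [0.6, -0.3, 7.3]
gripper_width: 0.68
grasp_force: 65.1
```

Call:
play_rows --pt "0 0 0.02" --pt "0 0 0.04" --pt "0 0 0" --turn '[0,0,0]'

```text
time: 30.4
tool_pos: [0.557, -0.2671, 0.0671]
tool_rot: [0.004, 0.798, 0.603, 0.002]
contact_force: [0.1, -0.5, -1.1]
gripper_width: 0.678
grasp_force: 64.8
```

```bash
python3 - <<'E'
from h import *
np.set_printoptions(precision=4,suppress=True)
s=state();print(s['joint_pos'],s['tool_pos'],s['tool_rot'],s['contact_force'])
save('w4',grab_frame('wrist'))
save('s5',grab_frame('scene'))
E
```

```text
[-0.5675  0.1823  1.7603 -0.      1.1899 -0.2916] [ 0.557  -0.2671  0.0671] [0.0043 0.7976 0.6031 0.0016] [ 0.1432 -0.4528 -1.0653]
```

View pics/w4.png

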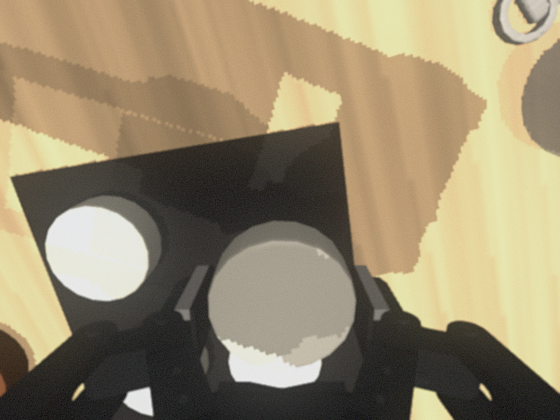

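The tablet is held flat between the pads, with its face centre near (282,298).

```bash
python3 - <<'E'
from h import *
np.set_printoptions(precision=4,suppress=True)
s=state();z=s['tool_pos'][2]+.023
for d in trace('wrist','tablet1')[:4]:
    e=d['region'].nonzero();print(d['p'],d['location'],e[1].min(),e[1].max(),e[0].min(),e[0].max(),d['region'].sum())
P=ray2z('wrist',[[208,300],[355,300],[282,241],[282,366]],z);print(P,P[:2].mean(0),P[2:].mean(0),np.linalg.norm(P[0]-P[1]),np.linalg.norm(P[2]-P[3]))
R_=rot(s['tool_rot']);print(R_.T@(np.array([*P[:2].mean(0)[:2],z])-s['tool_pos']),R_.T@(P[2:].mean(0)-s['tool_pos']))
E
```

```text
0.98 [12.3, 360.2] 0 28 329 395 1285
0.88 [280.6, 297.6] 208 355 221 368 16991
0.68 [141.0, 396.3] 125 208 349 414 667
0.59 [273.0, 372.6] 229 321 353 387 1663
[[ 0.5278 -0.2537  0.0856]
 [ 0.5829 -0.2692  0.0856]
 [ 0.5622 -0.2378  0.0856]
 [ 0.5471 -0.2916  0.0856]] [ 0.5554 -0.2615  0.0856] [ 0.5547 -0.2647  0.0856] 0.05723669327672634 0.05588020814427614
[ 0.0041 -0.0001 -0.023 ] [ 0.0008  0.0001 -0.023 ]
```

Call:
play_rows --pt "0 0 0.05" --pt "0 0 0.06" --pt "0 0 0.055" --pt "0.015 0.04 0" --pt "0.018 0.048 0" --pt "0.018 0.048 0" --pt "0.018 0.048 0" --pt "0.018 0.048 0" --turn '[0,0,0,0,0,0,0,0]'

```text
time: 31.55
tool_pos: [0.6406, -0.0316, 0.2244]
tool_rot: [-0.001, 0.798, 0.603, -0.001]
contact_force: [0.9, -0.4, -1.1]
gripper_width: 0.68
grasp_force: 65.1
```

Call:
play_rows --pt "0.018 0.048 0" --pt "0.016 0.043 0" --pt "0 0 -0.02" --pt "0 0 0" --pt "0 0 0" --turn '[0,0,0,0,0]'

```text
time: 32.17
tool_pos: [0.6745, 0.0565, 0.2057]
tool_rot: [-0.001, 0.798, 0.603, -0.001]
contact_force: [0.5, 0.4, -1.0]
gripper_width: 0.68
grasp_force: 65.1
```

```bash
python3 - <<'E'
from h import *
np.set_printoptions(precision=4,suppress=True)
s=state();print(s['joint_pos'],s['tool_pos'],s['tool_rot'],s['contact_force'],s['gripper_width'])
save('w5',grab_frame('wrist'))
save('s6',grab_frame('scene'))
E
```

```text
[-0.0262  0.1896  1.5072 -0.0002  1.4469  0.2512] [0.6745 0.0565 0.2057] [-0.0006  0.7981  0.6026 -0.0009] [ 0.5194  0.4474 -0.9983] 0.6801859698380269
```

View pics/w5.png

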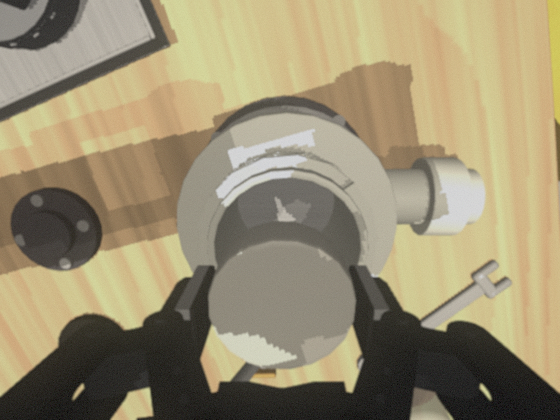

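The tablet is centred on the bore, about 2 mm off in x. I'll lower it to the rim.

Call:
play_rows --pt "0.0025 0 -0.02" --pt "0 0 -0.012" --pt "0 0 -0.002" --pt "0 0 0" --turn '[0,0,0,0]'

```text
time: 32.78
tool_pos: [0.6775, 0.0576, 0.1723]
tool_rot: [-0.0, 0.798, 0.603, -0.0]
contact_force: [0.7, -0.3, -2.8]
gripper_width: 0.682
grasp_force: 65.1
```

Call:
play_rows --pt "0 0 -0.003" --pt "0 0 0" --turn '[0,0]'

```text
time: 33.02
tool_pos: [0.6778, 0.0577, 0.17]
tool_rot: [0.0, 0.798, 0.603, 0.0]
contact_force: [0.8, -0.0, -0.8]
gripper_width: 0.683
grasp_force: 65.1
```

Call:
play_rows --pt "0 0 0" --pt "0 0 0" --pt "0 0 0.03" --pt "0 0 0.05" --pt "-0.02 -0.027 0" --pt "-0.04 -0.055 0" --pt "-0.04 -0.055 0" --pt "-0.04 -0.055 0" --turn '[0,0,0,0,0,0,0,0]' --hand 0.076

```text
time: 34.02
tool_pos: [0.5464, -0.1223, 0.2504]
tool_rot: [0.001, 0.797, 0.603, 0.0]
contact_force: [0.9, -0.3, 0.2]
gripper_width: 0.89
grasp_force: 0.0
```

Call:
play_rows --pt "-0.04 -0.055 0" --pt "-0.04 -0.053 -0.03" --pt "0 0 -0.05" --pt "0 0 -0.01" --pt "0 0 0" --pt "0 0 0" --turn '[0,0,0,0,0,0]'

```text
time: 34.78
tool_pos: [0.478, -0.2172, 0.1665]
tool_rot: [0.002, 0.797, 0.604, 0.001]
contact_force: [-0.2, -0.3, -0.3]
gripper_width: 0.889
grasp_force: 0.0
```

```bash
python3 - <<'E'
from h import *
np.set_printoptions(precision=4,suppress=True)
s=state();print(s['joint_pos'],s['tool_pos'],s['tool_rot'],s['contact_force'])
im=tabs('wrist');im2=grab_frame('scene')
save('ws',np.vstack([cv2.resize(im,(392,294)),cv2.resize(im2[130:330,180:447],(392,294))]))
E
```

```text
[-0.5683 -0.1421  1.9114  0.      1.3685 -0.2937] [ 0.478  -0.2172  0.1665] [0.0018 0.7972 0.6037 0.0007] [-0.1693 -0.3434 -0.3471]
0.75 white 1798 ctr [ 0.5193 -0.3333] encl [ 0.5288 -0.3349] [357, 306]
0.74 white 3874 ctr [ 0.4563 -0.2401] encl [ 0.4564 -0.2397] [263, 232]
0.71 white 3358 ctr [ 0.4559 -0.329 ] encl [ 0.4562 -0.3287] [290, 318]
0.63 brown 246 ctr [ 0.3199 -0.2768] encl [ 0.3212 -0.2767] [133, 305]
0.6 brown 836 ctr [ 0.351  -0.3722] encl [ 0.3503 -0.37  ] [200, 379]
```

View pics/ws.png

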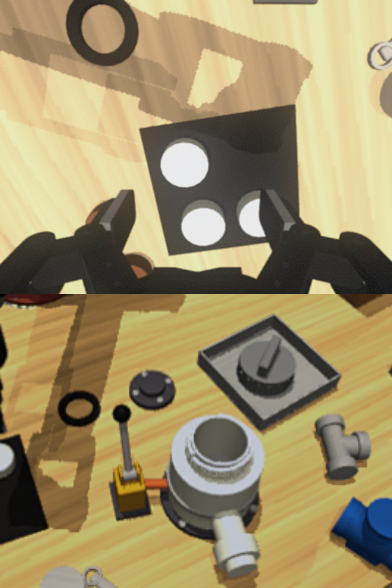

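Three white tablets remain on the mat, the cap sits flat in the tray with its bar up, and the first tablet is in the feeder. Next is the one at (.456,-.241).

Call:
play_rows --pt "-0.022 -0.024 0" --pt "0 0 -0.055" --pt "0 0 -0.055" --pt "0 0 -0.04" --pt "0 0 -0.013" --pt "0 0 0" --turn '[0,0,0,0,0,0]'

```text
time: 35.67
tool_pos: [0.4547, -0.2411, 0.0014]
tool_rot: [-0.0, 0.798, 0.603, -0.0]
contact_force: [0.2, 0.2, -0.2]
gripper_width: 0.891
grasp_force: 0.0
```

Call:
play_rows --pt "0 0 0" --pt "0 0 0" --pt "0 0 0" --pt "0 0 0" --turn '[0,0,0,0]' --hand 0.03

```text
time: 36.17
tool_pos: [0.4565, -0.2425, 0.004]
tool_rot: [0.003, 0.798, 0.603, 0.001]
contact_force: [1.2, -0.3, 6.4]
gripper_width: 0.683
grasp_force: 65.1
```

Call:
play_rows --pt "0 0 0.03" --pt "0 0 0.06" --pt "0 0 0.06" --pt "0 0 0.06" --pt "0 0 0.02" --pt "0 0 0" --turn '[0,0,0,0,0,0]'

```text
time: 36.92
tool_pos: [0.4549, -0.2414, 0.2325]
tool_rot: [0.002, 0.798, 0.603, 0.0]
contact_force: [-0.8, -0.1, -1.2]
gripper_width: 0.68
grasp_force: 64.8
```

```bash
cat >> h.py <<'E'
def held():
    s=state();grab_frame('wrist');z=s['tool_pos'][2]+.023
    for d in trace('wrist','tablet1'):
        e=d['region'].nonzero()
        if abs(e[1].mean()-281)<15 and d['region'].sum()>9000:
            u=[(e[1].min()+e[1].max())/2,(e[0].max()*2-(e[1].max()-e[1].min())*.85)/2]
            print('held',d['p'],e[1].min(),e[1].max(),e[0].min(),e[0].max(),'tool offset',rot(s['tool_rot']).T@(ray2z('wrist',[u],z)[0]-s['tool_pos']))
    print(s['tool_pos'],s['tool_rot'],s['joint_pos'],s['contact_force'],s['gripper_width'],s['grasp_force'],s['time'])
E
python3 - <<'E'
from h import *
np.set_printoptions(precision=4,suppress=True)
held()
E
```

```text
held 0.72 207 355 224 372 tool offset [ 0.0021 -0.0011 -0.023 ]
[ 0.4549 -0.2414  0.2325] [0.0015 0.7976 0.6031 0.0005] [-0.6324 -0.2176  1.8654  0.      1.4905 -0.3565] [-0.8294 -0.0917 -1.2379] 0.6796209081417315 64.77591633796692 36.925
```

Call:
play_rows --pt "0.022 0.03 0.005" --pt "0.028 0.038 0" --pt "0.03 0.04 0" --pt "0.03 0.04 0" --pt "0.03 0.04 0" --pt "0.03 0.04 0" --pt "0.03 0.04 0" --pt "0.022 0.03 0" --turn '[0,0,0,0,0,0,0,0]'

```text
time: 38.02
tool_pos: [0.6756, 0.0589, 0.2313]
tool_rot: [-0.002, 0.797, 0.604, -0.003]
contact_force: [-0.9, -0.6, -0.9]
gripper_width: 0.683
grasp_force: 64.7
```

Call:
play_rows --pt "0 0 0" --pt "0 0 -0.02" --pt "0 0 0" --pt "0 0 0" --turn '[0,0,0,0]'

```text
time: 38.52
tool_pos: [0.6756, 0.0561, 0.215]
tool_rot: [-0.0, 0.798, 0.603, -0.001]
contact_force: [0.6, 0.1, -0.1]
gripper_width: 0.683
grasp_force: 64.7
```

```bash
python3 - <<'E'
from h import *
np.set_printoptions(precision=4,suppress=True)
held()
E
```

```text
held 0.86 207 355 224 372 tool offset [-0.0016  0.0012 -0.023 ]
[0.6756 0.0561 0.215 ] [-0.0005  0.798   0.6026 -0.0007] [-0.0268  0.1857  1.4959 -0.0001  1.4616  0.2504] [ 0.605   0.0777 -0.0733] 0.6834850787047932 64.74666595458984 38.525
```

Lower, release, and return towards the next tablet with a −45° turn.

Call:
play_rows --pt "0.001 0 -0.02" --pt "0 0 -0.015" --pt "0 0 -0.01" --pt "0 0 0" --turn '[0,0,0,0]'

```text
time: 39.12
tool_pos: [0.6764, 0.057, 0.1689]
tool_rot: [-0.001, 0.798, 0.603, -0.001]
contact_force: [-0.1, 0.1, -1.3]
gripper_width: 0.681
grasp_force: 64.7
```

Call:
play_rows --pt "0 0 0" --pt "0 0 0" --pt "0 0 0.03" --pt "0 0 0.05" --pt "-0.02 -0.035 0" --pt "-0.027 -0.047 0" --pt "-0.027 -0.047 0" --pt "-0.027 -0.047 0" --turn '[0,0,0,0,-5,-5,-5,-5]' --hand 0.076

```text
time: 40.12
tool_pos: [0.5758, -0.1204, 0.2523]
tool_rot: [0.001, 0.891, 0.454, 0.001]
contact_force: [0.1, 0.5, 0.2]
gripper_width: 0.893
grasp_force: 0.0
```

Call:
play_rows --pt "-0.027 -0.047 0" --pt "-0.027 -0.047 0" --pt "-0.027 -0.047 0" --pt "-0.027 -0.047 0" --pt "-0.01 -0.025 -0.03" --pt "0 0 -0.05" --pt "0 0 0" --pt "0 0 0" --turn '[-5,-5,-5,-5,-5,0,0,0]'

```text
time: 41.12
tool_pos: [0.4593, -0.3324, 0.1732]
tool_rot: [0.001, 0.968, 0.252, 0.001]
contact_force: [-0.9, 0.4, 0.3]
gripper_width: 0.888
grasp_force: 0.0
```

```bash
python3 - <<'E'
from h import *
np.set_printoptions(precision=4,suppress=True)
s=state();print(s['joint_pos'],s['tool_pos'],s['tool_rot'],s['contact_force'])
save('w6',tabs('wrist'))
E
```

```text
[-0.7578 -0.044   1.8085 -0.      1.3744  0.303 ] [ 0.4593 -0.3324  0.1732] [0.0012 0.9677 0.2522 0.0007] [-0.8931  0.4454  0.3126]
0.96 brown 2966 ctr [ 0.3346 -0.3939] encl [ 0.3347 -0.3938] [273, 337]
0.74 white 3751 ctr [ 0.4572 -0.3352] encl [ 0.4573 -0.335 ] [281, 203]
0.74 white 4449 ctr [ 0.5342 -0.3425] encl [ 0.5343 -0.3426] [336, 127]
0.67 brown 1494 ctr [ 0.3427 -0.3154] encl [ 0.3358 -0.3059] [204, 296]
```

Call:
play_rows --pt "-0.002 -0.002 -0.055" --pt "0 0 -0.055" --pt "0 0 -0.045" --pt "0 0 -0.015" --pt "0 0 0" --turn '[0,0,0,0,0]'

```text
time: 41.85
tool_pos: [0.4571, -0.3344, 0.0019]
tool_rot: [0.0, 0.968, 0.252, 0.0]
contact_force: [0.4, 0.6, 0.4]
gripper_width: 0.89
grasp_force: 0.0
```

Call:
play_rows --pt "0 0 0" --pt "0 0 0" --pt "0 0 0" --pt "0 0 0" --turn '[0,0,0,0]' --hand 0.03

```text
time: 42.35
tool_pos: [0.4586, -0.336, 0.0046]
tool_rot: [0.003, 0.968, 0.252, 0.002]
contact_force: [0.9, 0.1, 7.2]
gripper_width: 0.681
grasp_force: 65.2
```

Call:
play_rows --pt "0 0 0.03" --pt "0 0 0.06" --pt "0 0 0.06" --pt "0 0 0.06" --pt "0 0 0.025" --pt "0 0 0" --turn '[0,0,0,0,0,0]'

```text
time: 43.1
tool_pos: [0.4575, -0.3351, 0.24]
tool_rot: [0.003, 0.968, 0.252, 0.002]
contact_force: [-0.6, -0.2, -1.7]
gripper_width: 0.679
grasp_force: 64.7
```

```bash
python3 - <<'E'
from h import *
np.set_printoptions(precision=4,suppress=True)
held()
E
```

```text
held 0.59 208 354 228 375 tool offset [ 0.0001 -0.0022 -0.023 ]
[ 0.4575 -0.3351  0.24  ] [0.0031 0.9677 0.252  0.0019] [-0.7634 -0.0949  1.7437 -0.      1.4855  0.298 ] [-0.637  -0.2068 -1.6892] 0.6789301101957044 64.70642924308777 43.1
```

Call:
play_rows --pt "0.015 0.027 0" --pt "0.026 0.046 0" --pt "0.026 0.046 0" --pt "0.026 0.046 0" --pt "0.026 0.046 0" --pt "0.026 0.046 0" --pt "0.026 0.046 0" --pt "0.026 0.046 0" --turn '[0,0,0,0,0,0,0,0]'

```text
time: 44.2
tool_pos: [0.6527, 0.0167, 0.2325]
tool_rot: [-0.001, 0.968, 0.252, -0.002]
contact_force: [-0.1, 0.5, -0.8]
gripper_width: 0.68
grasp_force: 64.7
```

Call:
play_rows --pt "0.022 0.043 0" --pt "0 0 0" --pt "0 0 -0.02" --pt "0 0 0" --pt "0 0 0" --turn '[0,0,0,0,0]'

```text
time: 44.82
tool_pos: [0.6746, 0.0569, 0.215]
tool_rot: [-0.0, 0.968, 0.251, -0.001]
contact_force: [0.6, 0.4, -0.9]
gripper_width: 0.682
grasp_force: 64.6
```

```bash
python3 - <<'E'
from h import *
np.set_printoptions(precision=4,suppress=True)
held()
save('w7',grab_frame('wrist'))
E
```

```text
held 0.71 208 354 227 375 tool offset [-0.0028 -0.0002 -0.023 ]
[0.6746 0.0569 0.215 ] [-0.0002  0.9679  0.2512 -0.0008] [-0.0256  0.1838  1.4982 -0.0001  1.4614  1.0373] [ 0.5835  0.4085 -0.926 ] 0.6815975883856622 64.6291708946228 44.825
```

View pics/w7.png

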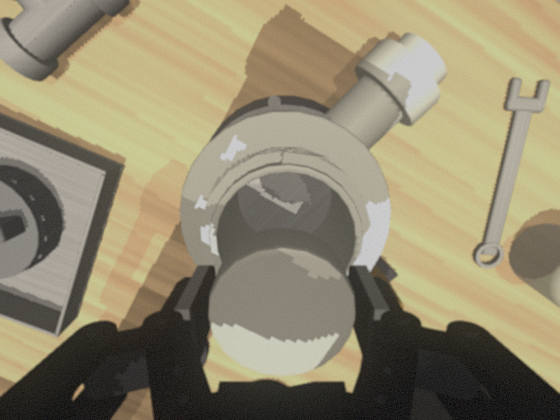

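It is centred over the bore, with a flat tablet visible inside at (290,205). I'll release this one and go for the last.

Call:
play_rows --pt "0.002 0 -0.02" --pt "0 0 -0.015" --pt "0 0 -0.01" --pt "0 0 0" --turn '[0,0,0,0]'

```text
time: 45.48
tool_pos: [0.6764, 0.0581, 0.1689]
tool_rot: [-0.0, 0.968, 0.252, -0.002]
contact_force: [-0.4, -0.5, -0.3]
gripper_width: 0.682
grasp_force: 64.6
```

Call:
play_rows --pt "0 0 0" --pt "0 0 0" --pt "0 0 0.03" --pt "0 0 0.05" --pt "-0.012 -0.033 0" --pt "-0.017 -0.047 0" --pt "-0.017 -0.047 0" --pt "-0.017 -0.047 0" --turn '[0,0,0,0,0,0,0,0]' --hand 0.076

```text
time: 46.48
tool_pos: [0.6141, -0.1174, 0.2523]
tool_rot: [0.001, 0.968, 0.252, 0.001]
contact_force: [0.3, -1.3, -0.1]
gripper_width: 0.892
grasp_force: 0.0
```

Call:
play_rows --pt "-0.017 -0.047 0" --pt "-0.017 -0.047 0" --pt "-0.017 -0.047 0" --pt "-0.017 -0.047 0" --pt "-0.012 -0.036 -0.03" --pt "0 0 -0.05" --pt "0 0 0" --pt "0 0 0" --turn '[0,0,0,0,0,0,0,0]'

```text
time: 47.48
tool_pos: [0.5353, -0.3403, 0.1733]
tool_rot: [0.001, 0.968, 0.252, 0.001]
contact_force: [-0.3, -0.3, 0.5]
gripper_width: 0.895
grasp_force: 0.0
```

```bash
python3 - <<'E'
from h import *
np.set_printoptions(precision=4,suppress=True)
s=state();print(s['joint_pos'],s['tool_pos'],s['tool_rot'],s['contact_force'])
save('w8',tabs('wrist'))
E
```

```text
[-0.6835  0.1134  1.6469  0.      1.3786  0.3773] [ 0.5353 -0.3403  0.1733] [0.0011 0.9677 0.2522 0.0008] [-0.3059 -0.2695  0.4623]
0.83 white 3755 ctr [ 0.5353 -0.3427] encl [ 0.5355 -0.3426] [282, 201]
0.77 brown 1346 ctr [ 0.3525 -0.3846] encl [ 0.3397 -0.3925] [230, 372]
0.44 brown 59 ctr [ 0.349  -0.3298] encl [ 0.3489 -0.3305] [179, 353]
```

Call:
play_rows --pt "0 -0.002 -0.055" --pt "0 0 -0.055" --pt "0 0 -0.045" --pt "0 0 -0.015" --pt "0 0 0" --turn '[0,0,0,0,0]'

```text
time: 48.2
tool_pos: [0.5351, -0.3422, 0.002]
tool_rot: [0.0, 0.968, 0.252, 0.0]
contact_force: [-0.3, 0.0, 0.1]
gripper_width: 0.891
grasp_force: 0.0
```

Call:
play_rows --pt "0 0 0" --pt "0 0 0" --pt "0 0 0" --pt "0 0 0" --turn '[0,0,0,0]' --hand 0.03

```text
time: 48.7
tool_pos: [0.5367, -0.3438, 0.0049]
tool_rot: [0.003, 0.968, 0.252, 0.002]
contact_force: [-0.4, -0.4, 7.4]
gripper_width: 0.677
grasp_force: 65.1
```

Call:
play_rows --pt "0 0 0.03" --pt "0 0 0.06" --pt "0 0 0.06" --pt "0 0 0.06" --pt "0 0 0.025" --pt "0 0 0" --turn '[0,0,0,0,0,0]'

```text
time: 49.45
tool_pos: [0.5356, -0.343, 0.2404]
tool_rot: [0.003, 0.968, 0.252, 0.002]
contact_force: [0.1, 0.3, -1.7]
gripper_width: 0.683
grasp_force: 64.7
```

```bash
python3 - <<'E'
from h import *
np.set_printoptions(precision=4,suppress=True)
held()
E
```

```text
held 0.7 209 355 228 374 tool offset [ 0.0006 -0.0018 -0.023 ]
[ 0.5356 -0.343   0.2404] [0.003  0.9677 0.252  0.0022] [-0.6866  0.0684  1.5813 -0.      1.4844  0.3748] [ 0.1467  0.3448 -1.6817] 0.6826740617018052 64.69933032989502 49.45
```

Call:
play_rows --pt "0.011 0.03 0" --pt "0.0165 0.0465 0" --pt "0.0165 0.0465 0" --pt "0.0165 0.0465 0" --pt "0.0165 0.0465 0" --pt "0.0165 0.0465 0" --pt "0.0165 0.0465 0" --pt "0.0165 0.0465 0" --turn '[0,0,0,0,0,0,0,0]'

```text
time: 50.55
tool_pos: [0.6598, 0.0151, 0.2324]
tool_rot: [-0.001, 0.968, 0.252, -0.002]
contact_force: [0.2, -0.1, -1.3]
gripper_width: 0.681
grasp_force: 64.7
```

Call:
play_rows --pt "0.015 0.0445 0" --pt "0 0 0" --pt "0 0 -0.02" --pt "0 0 0" --pt "0 0 0" --turn '[0,0,0,0,0]'

```text
time: 51.18
tool_pos: [0.6752, 0.0569, 0.2149]
tool_rot: [-0.0, 0.968, 0.251, -0.001]
contact_force: [1.3, -0.2, -1.2]
gripper_width: 0.68
grasp_force: 64.6
```

```bash
python3 - <<'E'
from h import *
np.set_printoptions(precision=4,suppress=True)
held()
E
```

```text
held 0.85 208 355 227 375 tool offset [-0.0026 -0.     -0.023 ]
[0.6752 0.0569 0.2149] [-0.0002  0.9679  0.2512 -0.0009] [-0.0257  0.1853  1.4967 -0.0001  1.4615  1.0373] [ 1.3346 -0.2101 -1.2231] 0.6795313758962844 64.64688420295715 51.175
```

Call:
play_rows --pt "0.001 0 -0.02" --pt "0 0 -0.015" --pt "0 0 -0.01" --pt "0 0 0" --turn '[0,0,0,0]'

```text
time: 51.78
tool_pos: [0.6759, 0.0581, 0.1689]
tool_rot: [-0.0, 0.968, 0.252, -0.002]
contact_force: [-0.2, 0.3, -0.7]
gripper_width: 0.682
grasp_force: 64.7
```

Call:
play_rows --pt "0 0 0" --pt "0 0 0" --pt "0 0 0.03" --pt "0 0 0.05" --pt "-0.03 -0.018 0.03" --pt "-0.035 -0.018 0.02" --pt "0 0 0" --pt "0 0 0" --turn '[0,0,0,0,0,0,0,0]' --hand 0.076

```text
time: 52.78
tool_pos: [0.6121, 0.0221, 0.3014]
tool_rot: [0.0, 0.968, 0.252, 0.001]
contact_force: [-0.2, 0.5, -0.9]
gripper_width: 0.889
grasp_force: 0.0
```

```bash
python3 - <<'E'
from h import *
np.set_printoptions(precision=4,suppress=True)
s=state();print(s['tool_pos'],s['contact_force'],s['time'])
im=grab_frame('wrist');im2=grab_frame('scene')
save('fin',np.hstack([cv2.resize(im,(400,300)),cv2.resize(im2,(400,300))]))
tabs('top')
E
```

```text
[0.6121 0.0221 0.3014] [-0.1651  0.5345 -0.8607] 52.775
0.68 brown 286 ctr [ 0.3246 -0.3923] encl [ 0.324  -0.3925] [394, 285]
0.58 brown 272 ctr [ 0.3263 -0.3007] encl [ 0.3268 -0.3007] [366, 284]
```

View pics/fin.png

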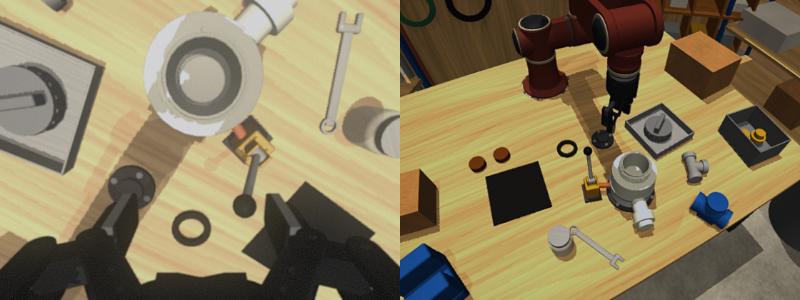

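The mat is empty. The tablets are stacked flat, well below the rim, at about (203,78) in the wrist view. The cap lies flat in the tray at (30,100), the lever is at rest, and the bystanders are where they were. I'll hand in.

```bash
python3 -c "
from plant import *
print(job_done())"
```

```text
the job is handed in; nothing more can be done
None
```

The job is done and handed in at about 53 s on the robot's clock: the feeder was vented, its cap lies flat in the tray with the bar up, and all four white tablets are inside; the judge's verdict was not reported back.

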